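# Open the filter slide of the bench dust unit with the release pin

### The arm

A 7-joint arm with a two-finger parallel gripper is mounted at the origin on the work surface. World frame = base frame: x ahead of the robot, y to its left, z up, the work surface at z = 0. Lengths are in m, angles in degrees, forces in N, time in s.
With the tool pointing down it reaches from about 0.425 to 0.875 m from the base axis. Payload 4.7 kg.
Tool frame: the origin (TCP) lies at the very end of the fingers, on their centre line; the grasp point (between the pads) lies 19 mm behind it; z points along the fingers, y is the direction in which the jaws open and shut (so a half turn about z gives the same grasp; the last joint's range is limited). The gripper opens to 87 mm and grips with 3 to 60 N. Pads are 19 mm wide; open, the fingers measure 117 mm over their backs; the gripper's body (75 mm by 190 mm) begins 51 mm behind the grasp point.
Start: joints at [73.172, 18.392, -4.016, 83.108, 1.295, 78.541, -3.26], TCP at [0.197, -0.619, 0.223] pointing down, gripper open.
Joint ranges: [-163.93, 163.93], [-17.29, 119.83], [-79.2, 71.16], [3.27, 140.29], [-89.18, 269.18], [5.43, 117.66], [-154.24, 154.24]. Speed limits (degrees/s): [147.25, 147.25, 180, 180, 180, 180, 180].

### API

Orientations are given as [roll, pitch, yaw] about the fixed x, y, z axes, in that order (R = Rz(yaw) Ry(pitch) Rx(roll)).
In Python, from cell import * gives the robot as it stands.
- The arm moves only by the tool drive_tool, never from a script. Its argument "moves" is text: rows parted by semicolons, each of 5 numbers parted by spaces: the shift along the tool's x, y, z in m, then the turn about the tool's z in degrees, then the gripper's target within -1 to 1 (fully open at 1, half-way at 0, shut at -1). In form: x y z yaw fingers; .... A call has exactly 8 rows; each row is the pose to reach, as a shift and turn from the pose commanded when the call began, along the tool's axes at that moment; what a row does not reach only later rows make up. A row lasts 1/10 s, in which the tool goes at most 50 mm and 8.59 degrees, less where a joint would pass 70% of its speed; a pose out of reach is approached as far as the arm can. A call with a gripper value outside its range is refused whole. The fingers move at their own pace and stop on an object; "grip_force" is the grip in N (left out, the last holds). Time passes only in rows, so rows that repeat a pose let the fingers close, or fill a call up. It gives the time, the measured TCP pose, the force and the opening at its end, in the units of the state.
- get_obs(): the state, without advancing time (a new reading comes with each control period).
- read_camera(name): name is "scene" or "side" or "wrist"; returns (picture, depth): 480x640x3 uint8, red, green, blue; 480x640 float32, m along the optical axis (not along the pixel's ray), 0 where there is no reading.
- calibration(name): a dict with "intrinsics" (3x3 intrinsics, pixels), "cam_to_world" (4x4, takes a point from camera to world coordinates); the wrist camera has in their place "T_tool_cam" (4x4, takes a point from camera to tool coordinates, whose origin is the TCP and whose axes are the flange's). Camera axes: x right, y up, looking along -z (the intrinsics and any distortion apply to the point x, -y, -z); pixel columns grow to the right and rows downward; lengths in m; the calibration is good to about 2 mm. A picture is of the moment at which its call begins: read the wrist's pose just before it. calibration takes no time and is no camera call.
- sign_off(): hands the job in, once; it reports no verdict.
Trained networks look in the newest picture that a camera, given by its name, has taken for a name from the list of things; names that differ only in an ending like _2 or _b are one class to them, and where a whole thing is asked for, a point or a joint stands for the part that bears it (a point fixed in the world has none). Each returns a list of dicts, best first, with "conf" (0 to 1); they miss things now and then, are a little off and sometimes report something else, mostly with a low value. They report only what shows in the picture. A call takes as long as a camera call. They do not tell look-alikes from the thing itself.
- search_frame(camera, name): "uv" ([column, row] in pixels, amid what is visible of it).
- pinpoint(camera, name): "uv" ([column, row] in pixels: a listed point, or the origin of a listed thing).
The state is a dict: "time_s": time; "qpos": joint angles; "joint_velocities": joint speeds; "effort": joint torques, N m; "tool_pos": TCP position; "tool_rot": TCP orientation; "force": force on the tool from outside, world axes, zero at the start; "wrist_torque": the same for the moment, N m; "grip_width": finger opening in m.
Only numpy, scipy, OpenCV 4.12 (cv2) and the standard library are available. Lean on these libraries where they do the work, as an engineer would, in place of code of your own. Each camera call takes 0.05 s, during which the arm holds its last target. There are 200 camera calls.

### The job

The filter slide on top of the blue bench dust unit has to come out for cleaning: take the red-handled pin tool from its wooden stand, put its steel pin into the small well in the slide and gently hold the orange release button down on its stop, which you can only feel, while you push the slide out with the pin in the direction of the red arrow, until it is all the way out and stays latched there with the button up again. Then put the pin tool back upright in its stand, pin in the hole. Do not force the button or the slide, and leave the mug, the brass tin and the steel block where they are.

Things in the scene. Friction and masses are not known exactly. Their poses are not given: they have to be found in the camera images.
- housing: Blue painted bench dust unit, fixed to the bench, 200 (its x) x 130 (its y) x 86 mm high; origin at the centre of its underside, z up. It stands on screw feet, so that its underside is anywhere from 4 to 18 mm above the bench. The slide lies in a channel on its top, open at the +x end; the slide moves out along the unit's +x. Rails (15 mm wide) and back wall round it rise to 86 mm over the underside.
- well_mouth (a point): Centre of the mouth of the well in the slide, on the slide's top face (84 mm above the unit's underside), framed in black. Through well 10 x 10 mm, sides along the slide's x and y, mouth bevelled by 2 mm. It moves with the slide; x of this point's axes is the way out.
- button_top (a point): Centre of the top face of the release button: orange square release button, 9 x 9 mm, at the bottom of the well. Its top face is 6 mm below the slide's top when up and goes straight down. Rides with the slide.
- release (a joint): How far the release button is pressed, m; 0 is up. Spring: 1.5 N to start, rising 0.2 N per mm. A firm stop lies 4 to 17 mm down, different from unit to unit; it cannot be seen, only felt (resistance climbs sharply past 6 N). The latch is clear only within the last 1.5 mm above the stop: hold it on the stop with 7 to 10 N. More than 20 N breaks it.
- slide_top (a point): Centre of the top face of the aluminium filter slide, 84 mm above the unit's underside. Slide 182 (along the way out) x 96 x 24 mm, with white filter ribs and a red arrow that points the way out (the unit's +x, also this point's +x). It carries the well and the button.
- filter_slide (a joint): How far the slide is out, m: 0 home, 0.053 end stop. A return spring (1.6 N at home, 3.7 N at the stop) and 1 to 5 N of friction oppose it. If the button comes up on the way, the latch bites at the next catch (every 12 mm). The last catch is passed at 0.046: let the button up beyond that and it stays latched (it springs back to 0.046). More than 35 N on slide and button breaks them.
- pin_tool: Pin tool, 115 mm long, 0.06 to 0.13 kg: round steel pin 6 mm thick with a rounded tip, 40 mm long; then a dark collar 28 mm across and 5 mm thick; then a red handle, 20 x 20 mm square and 70 mm long (from 45 to 115 mm above the tip). Origin at the tip of the pin, z along the tool towards the handle's end, x and y square to the handle's flats. Stands upright in the stand at the start, tip down.
- pin_tip (a point): Tip of the steel pin (same point as the tool's origin).
- stand: Pale wooden stand, fixed, 80 x 80 x 50 mm high, origin at the centre of its underside, z up. A hole in the middle of its top, 14 mm across with a 2 mm bevelled mouth, 45 mm deep. With the tool home, its collar sits flat on the stand's top and its tip is 10 mm above the bench.
- mug: Blue ceramic mug, 80 mm across, 90 mm high, loose; origin at the centre of its underside. Leave alone.
- tin: Round brass tin, 68 mm across, 28 mm high, loose; origin at the centre of its underside. Leave alone.
- steel_block: Dark steel cylinder block, 60 mm across, 40 mm high, 0.8 kg, loose; origin at the centre of its underside. Leave alone.
Not all that is in view belongs to the job. Several things look just like the stand: the one meant starts farthest to the robot's right.

How it is judged:
By the outcome, as a careful person would: the job done as asked, in the order asked, and still so for the second after the job is handed in, with the robot touching nothing.
It also fails if it takes over 72 s, if anything falls off the work surface, if the arm or the gripper's body presses on something with over 40 N, if the wrist force passes 120 N, or if a joint passes its speed limit or range.

## Working session

There is one attempt and no reset: what is moved stays moved. The work goes in short steps, Python scripts to look and compute and a tool call to move; the robot and the scene stay as the last step left them, time stands still between calls to the robot, and variables do not carry over. Pictures are saved under pics/ and viewed, about 8 in all and at most 12, crops included, and the job is handed in when it is done.

Besides the shell and the picture viewer there is one more tool, called as name(argument=value, ...) on one line, values as JSON. drive_tool: Moves the arm, as the interface text tells. Its arguments: {"type":"object","properties":{"moves":{"type":"string"},"grip_force":{"type":"number"}},"required":["moves"]}

```bash
ls; mkdir -p pics; cat > h.py <<'E'
from cell import *
import numpy as np, cv2
from scipy.spatial.transform import Rotation as R
def cam(name):
    c=calibration(name); K=np.array(c["intrinsics"])
    if "cam_to_world" in c: T=np.array(c["cam_to_world"])
    else:
        o=get_obs(); W=np.eye(4); W[:3,:3]=R.from_euler('xyz',o["tool_rot"],degrees=True).as_matrix(); W[:3,3]=o["tool_pos"]
        T=W@np.array(c["T_tool_cam"])
    return K,T,c
def ray(name,uv,KT=None):
    K,T,c=KT or cam(name)
    d=np.array([(uv[0]-K[0,2])/K[0,0],-(uv[1]-K[1,2])/K[1,1],-1.])
    return T[:3,3],T[:3,:3]@d
def at_z(name,uv,z,KT=None):
    o,d=ray(name,uv,KT); return o+d*(z-o[2])/d[2]
def at_depth(name,uv,dep,KT=None):
    o,d=ray(name,uv,KT); u,v=int(round(uv[0])),int(round(uv[1]))
    p=dep[max(v-2,0):v+3,max(u-2,0):u+3]; p=p[p>0]
    return o+d*np.median(p) if p.size else None
def save(n,im): cv2.imwrite('pics/'+n,im[:,:,::-1])
E
python3 - <<'E'
from h import *
np.set_printoptions(precision=4,suppress=True)
o=get_obs(); print(o)
for n in ("scene","side","wrist"):
    KT=cam(n); im,d=read_camera(n); save(n+'0.png',im)
    print(n,KT[2].keys(),KT[0].tolist(),KT[1].round(3).tolist())
    if n=="wrist": print(KT[2])
    for t in ("stand","pin_tool","pin_tip","well_mouth","button_top","slide_top","housing","mug","tin","steel_block"):
        for r in pinpoint(n,t)[:4]:
            print(t,np.array(r["uv"]).round(1),round(r["conf"],2),at_depth(n,r["uv"],d,KT))
a=cv2.imread('pics/scene0.png');b=cv2.imread('pics/side0.png')
cv2.imwrite('pics/both.png',cv2.resize(np.vstack([a,b]),(640*600//960*1,600)) )
E
```

```text
pics
{'time_s': 0.0, 'qpos': array([73.1721, 18.4404, -4.0164, 83.1734,  1.2955, 78.5384, -3.2614]), 'joint_velocities': array([ 0.0525,  0.0497, -0.0151, -0.0348,  0.0246, -0.072 ,  0.0864]), 'effort': array([ -0.0003, -49.1292,  -0.404 , -31.2528,  -0.0639,   0.0435,
         0.0002]), 'tool_pos': array([ 0.1967, -0.619 ,  0.2215]), 'tool_rot': array([-179.893 ,    0.0058,   17.6371]), 'force': array([-0.6423,  0.1655, -0.0356]), 'wrist_torque': array([-0.006 ,  0.0337,  0.0429]), 'grip_width': 0.08688021980252761}
scene dict_keys(['intrinsics', 'cam_to_world']) [[531.0882099884656, 0.0, 323.6497338151188], [0.0, 531.0882099884656, 237.83933603783584], [0.0, 0.0, 1.0]] [[-0.274, -0.584, 0.764, 1.182], [0.962, -0.155, 0.226, 0.198], [-0.014, 0.797, 0.604, 0.628], [0.0, 0.0, 0.0, 1.0]]
stand [260.9 239.4] 0.61 [ 0.4771 -0.1301  0.0441]
stand [196.3 232.6] 0.58 [ 0.4812 -0.2585  0.0381]
well_mouth [341.2 270.2] 0.62 [0.5705 0.0442 0.0867]
slide_top [343.  292.5] 0.9 [0.6233 0.0605 0.0909]
housing [337.9 325.3] 0.8 [0.6893 0.07   0.0914]
mug [504.2 290.6] 0.96 [0.4843 0.299  0.0275]
ti
[... 831 characters left out ...]
 [393.5 192.1] 0.26 [0.6231 0.0593 0.091 ]
steel_block [501.3 356.3] 0.58 [ 0.6437 -0.2712  0.0399]
wrist dict_keys(['intrinsics', 'T_tool_cam']) [[392.52444379048626, 0.0, 316.5311317758355], [0.0, 392.52444379048626, 241.4230763657912], [0.0, 0.0, 1.0]] [[0.302, 0.918, 0.255, 0.267], [-0.953, 0.291, 0.081, -0.598], [-0.0, -0.268, 0.963, 0.385], [0.0, 0.0, 0.0, 1.0]]
{'intrinsics': array([[392.5244,   0.    , 316.5311],
       [  0.    , 392.5244, 241.4231],
       [  0.    ,   0.    ,   1.    ]]), 'T_tool_cam': array([[-0.0008,  0.9635,  0.2677,  0.0737],
       [ 1.    ,  0.0007,  0.0003,  0.0004],
       [ 0.0001,  0.2677, -0.9635, -0.1621],
       [ 0.    ,  0.    ,  0.    ,  1.    ]])}
```

View pics/scene0.png

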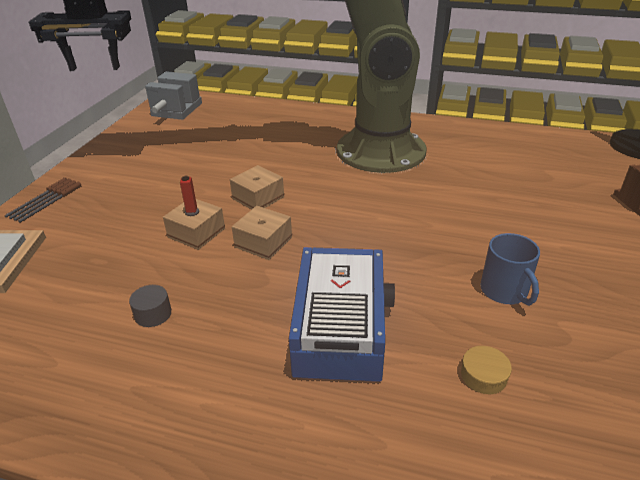

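View pics/side0.png

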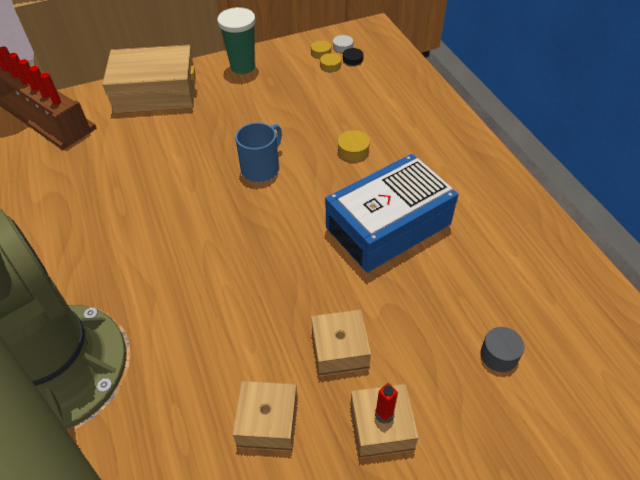

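drive_tool(moves="0.03 -0.02 0 0 1; 0.075 -0.055 0 0 1; 0.12 -0.09 0 0 1; 0.165 -0.12 0 0 1; 0.21 -0.155 0 0 1; 0.255 -0.187 0 0 1; 0.295 -0.215 0 0 1; 0.314 -0.230 0 0 1")

```text
time_s: 2.45
tool_pos: [0.4255, -0.3061, 0.2229]
tool_rot: [179.9, -0.0, 17.6]
force: [0.4, -0.3, 0.2]
grip_width: 0.0868
```

```bash
python3 - <<'E'
from h import *
np.set_printoptions(precision=4,suppress=True)
o=get_obs(); print(o["tool_pos"],o["tool_rot"],o["force"])
for n in ("scene","side"):
    KT=cam(n); im,d=read_camera(n)
    v,u=np.mgrid[0:480,0:640]; K,T,_=KT
    P=np.stack([(u-K[0,2])/K[0,0],-(v-K[1,2])/K[1,1],-np.ones_like(u)],-1)*d[...,None]
    W=P@T[:3,:3].T+T[:3,3]
    for lab,zr,xr,yr in (("unit",(.083,.115),(.45,.8),(-.08,.2)),("st",(.042,.058),(.25,.5),(-.37,-.08))):
        m=(W[...,2]>zr[0])&(W[...,2]<zr[1])&(W[...,0]>xr[0])&(W[...,0]<xr[1])&(W[...,1]>yr[0])&(W[...,1]<yr[1])&(d>0)
        nc,L=cv2.connectedComponents(m.astype(np.uint8))
        for i in range(1,nc):
            q=W[L==i]
            if len(q)<400: continue
            c,s,a=cv2.minAreaRect((q[:,:2]*1000).astype(np.float32)); print(n,lab,len(q),np.round(c,1),np.round(s,1),round(a,1),"z",np.percentile(q[:,2],[20,50,80]))
n="wrist";KT=cam(n); im,d=read_camera(n); save('w1.png',im)
for t in ("stand","pin_tool","pin_tip"):
    for r in pinpoint(n,t)[:4]: print(t,np.array(r["uv"]).round(1),round(r["conf"],2),at_depth(n,r["uv"],d,KT))
v,u=np.mgrid[0:480,0:640]; K,T,_=KT
W=(np.stack([(u-K[0,2])/K[0,0],-(v-K[1,2])/K[1,1],-np.ones_like(u)],-1)*d[...,None])@T[:3,:3].T+T[:3,3]
for z0,z1 in ((.117,.135),(.044,.053)):
    m=(W[...,2]>z0)&(W[...,2]<z1)&(d>0)
    nc,L=cv2.connectedComponents(m.astype(np.uint8))
    for i in range(1,nc):
        q=W[L==i]
        if len(q)<150: continue
        c,s,a=cv2.minAreaRect((q[:,:2]*1000).astype(np.float32)); print(z0,len(q),np.round(c,1),np.round(s,1),round(a,1),"z",np.percentile(q[:,2],[5,50,95]))
E
```

```text
[ 0.4255 -0.3061  0.2229] [179.9389  -0.0197  17.6268] [ 0.397  -0.3068  0.2458]
scene unit 8354 [618.3  53.7] [206.9 130.1] 12.0 z [0.09   0.091  0.0919]
scene st 857 [ 284.8 -215.9] [87.1 83.5] 63.8 z [0.0484 0.0501 0.0513]
scene st 1032 [ 437.1 -287. ] [84.8 82.9] 74.6 z [0.0486 0.0504 0.0515]
scene st 1250 [ 431.2 -147.2] [82.7 84.1] 75.6 z [0.0488 0.0502 0.0512]
side unit 2093 [569.1  45.5] [107. 127.] 12.5 z [0.089  0.0905 0.0918]
side st 2132 [ 430.5 -147.4] [83.  80.5] 75.7 z [0.0485 0.0499 0.0511]
side st 2856 [ 284.5 -216.4] [81.9 80.3] 63.9 z [0.0485 0.0497 0.0509]
side st 2689 [ 436.3 -287.8] [82.2 80.3] 75.3 z [0.0487 0.05   0.0513]
stand [308.7 201.7] 0.91 [ 0.446  -0.2879  0.0644]
stand [170.4 158.8] 0.81 [ 0.4417 -0.1671  0.0501]
pin_tool [310.7 202.8] 0.93 [ 0.4465 -0.2896  0.0696]
0.117 830 [ 435.7 -289.1] [20.4 19.4] 18.3 z [0.1213 0.1251 0.1284]
0.044 9200 [ 429.6 -147.9] [81.4 80.8] 76.3 z [0.0484 0.0499 0.0511]
0.044 7030 [ 435.2 -288.7] [80.3 80.3] 75.2 z [0.0486 0.0498 0.0511]
0.044 643 [ 310.  -192.3] [12.3 55.8] 62.5 z [0.048  0.0497 0.051 ]
0.044 359 [ 253.5 -238.9] [14.3 46.4] 64.7 z [0.0485 0.0497 0.0508]
```

View pics/w1.png

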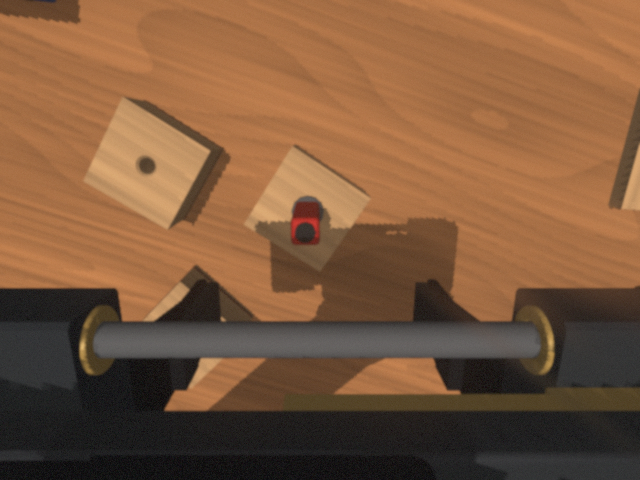

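drive_tool(moves="0.0133 -0.0122 0.01 0.7 1; 0.0133 -0.0122 0.04 0.7 1; 0.0133 -0.0122 0.07 0.7 1; 0.0133 -0.0122 0.10 0.7 1; 0.0133 -0.0122 0.125 0.7 1; 0.0133 -0.0122 0.14 0.7 1; 0.0133 -0.0122 0.145 0.7 1; 0.0133 -0.0122 0.145 0.7 1")

```text
time_s: 3.55
tool_pos: [0.4325, -0.2932, 0.077]
tool_rot: [-179.9, 0.1, 16.8]
force: [0.6, -0.4, 1.1]
grip_width: 0.0872
```

drive_tool(moves="0 0 0 0 0; 0 0 0 0 -1; 0 0 0 0 -1; 0 0 0 0 -1; 0 0 0 0 -1; 0 0 0 0 -1; 0 0 0 0 -1; 0 0 0 0 -1", grip_force=40)

```text
time_s: 4.35
tool_pos: [0.4335, -0.2922, 0.0775]
tool_rot: [180.0, 0.0, 16.9]
force: [0.4, 0.2, 0.4]
grip_width: 0.0312
```

drive_tool(moves="0.003 -0.0025 0 -0.7 -1; 0.003 -0.0025 0 -1.4 -1; 0.003 -0.0025 0 -1.4 -1; 0.003 -0.0025 0 -1.4 -1; 0.003 -0.0025 0 -1.4 -1; 0.003 -0.0025 0 -1.4 -1; 0.003 -0.0025 0 -1.4 -1; 0.003 -0.0025 0 -1.4 -1")

```text
time_s: 5.15
tool_pos: [0.4356, -0.289, 0.0775]
tool_rot: [180.0, 0.0, 18.3]
force: [0.6, 0.6, 0.0]
grip_width: 0.0196
```

drive_tool(moves="0 0 -0.005 0 -1; 0 0 -0.02 0 -1; 0 0 -0.045 0 -1; 0 0 -0.075 0 -1; 0 0 -0.105 0 -1; 0 0 -0.13 0 -1; 0 0 -0.14 0 -1; 0 0 -0.14 0 -1")

```text
time_s: 5.95
tool_pos: [0.4364, -0.2894, 0.219]
tool_rot: [179.8, -0.1, 18.3]
force: [0.3, 0.2, -0.3]
grip_width: 0.0198
```

drive_tool(moves="0.014 -0.021 0 0 -1; 0.039 -0.058 0 1 -1; 0.066 -0.099 0 2 -1; 0.094 -0.140 0 3 -1; 0.122 -0.182 0 4 -1; 0.150 -0.224 0 5 -1; 0.174 -0.260 0 6 -1; 0.186 -0.279 0 6.3 -1")

```text
time_s: 6.75
tool_pos: [0.5237, 0.0396, 0.2159]
tool_rot: [-179.8, 0.1, 12.3]
force: [0.2, 0.3, -0.2]
grip_width: 0.0197
```

drive_tool(moves="0 0 0 0 -1; 0 0 0 0 -1; 0 0 0 0 -1; 0 0 0 0 -1; 0 0 0 0 -1; 0 0 0 0 -1; 0 0 0 0 -1; 0 0 0 0 -1")

```text
time_s: 7.55
tool_pos: [0.5245, 0.0343, 0.2176]
tool_rot: [180.0, -0.0, 12.0]
force: [-0.2, -0.0, -0.7]
grip_width: 0.0197
```

```bash
cat > look.py <<'E'
from h import *
import sys
np.set_printoptions(precision=4,suppress=True)
o=get_obs(); print(o["tool_pos"],o["tool_rot"],o["force"])
n="wrist";KT=cam(n); im,d=read_camera(n); save(sys.argv[1],im); np.savez('w.npz',im=im,d=d)
for t in ("well_mouth","button_top","slide_top","pin_tip"):
    for r in pinpoint(n,t)[:2]: print(t,np.array(r["uv"]).round(1),round(r["conf"],2),at_depth(n,r["uv"],d,KT), at_z(n,r["uv"],.0885,KT))
v,u=np.mgrid[0:480,0:640]; K,T,_=KT
W=(np.stack([(u-K[0,2])/K[0,0],-(v-K[1,2])/K[1,1],-np.ones_like(u)],-1)*d[...,None])@T[:3,:3].T+T[:3,3]
m=(d>0)&(W[...,2]>.08)&(W[...,2]<.115)
f=im.astype(int); blue=m&(f[...,2]>f[...,0]+40); white=m&(f.min(-1)>140)
for l,mm in (("rail",blue),("slide",white)):
    if mm.sum()>100:
        q=W[mm]; print(l,len(q),"z",np.percentile(q[:,2],[5,50,95])); c,s,a=cv2.minAreaRect((q[:,:2]*1000).astype(np.float32)); print(np.round(c,1),np.round(s,1),round(a,1))
blk=m&(f.max(-1)<70)
nc,L,st,ce=cv2.connectedComponentsWithStats(blk.astype(np.uint8))
for i in range(1,nc):
    if st[i,4]>60:
        q=W[L==i]; c,s,a=cv2.minAreaRect((q[:,:2]*1000).astype(np.float32)); print("blk",st[i],np.round(c,1),np.round(s,1),round(a,1),np.median(q[:,2]))
E
python3 look.py w2.png
```

```text
[0.5245 0.0343 0.2176] [179.9887  -0.0073  12.0234] [-0.1769 -0.0033 -0.7429]
well_mouth [315.6 166.7] 0.67 [0.5726 0.0449 0.0844] [0.5729 0.045  0.0885]
button_top [313.9 165.5] 0.61 [0.5732 0.0463 0.0844] [0.5735 0.0464 0.0885]
slide_top [323.6  90.4] 0.65 [0.625  0.0504 0.0911] [0.6252 0.0504 0.0885]
pin_tip [314.7 254.5] 0.97 [0.4798 0.0264 0.0003] [0.5069 0.0318 0.0885]
rail 8951 z [0.089  0.0903 0.0915]
[568.9 140.4] [169.2 345.9] 22.1
slide 22970 z [0.0891 0.0905 0.0921]
[605.  53.] [150.8 118.2] 12.8
blk [320   0  59  42 396] [670.1  42.7] [24.6 37.9] 14.4 0.09105587017765335
blk [  0 226  21  70 510] [448.6 267.4] [57.  13.2] 6.0 0.0842366006264251
```

View pics/w2.png

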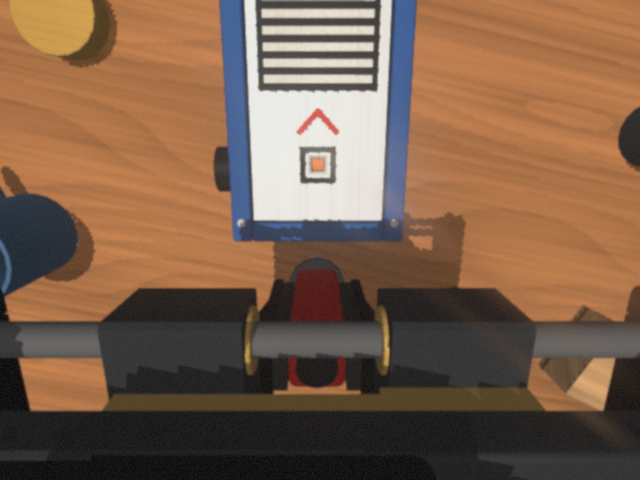

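```bash
python3 - <<'E'
from h import *
np.set_printoptions(precision=4,suppress=True)
z=np.load('w.npz'); im=z['im'].astype(int); KT=cam("wrist")
r=im[140:190,290:345]
dk=r.max(-1)<80; v,u=np.nonzero(dk); uv=[290+(u.min()+u.max())/2,140+(v.min()+v.max())/2]; print("frame",uv,u.min(),u.max(),v.min(),v.max())
o=(r[...,0]>r[...,2]+60)&(r[...,0]>150); v,u=np.nonzero(o); ov=[290+u.mean(),140+v.mean()]; print("orange",ov)
print(at_z("wrist",uv,.0885,KT),at_z("wrist",ov,.0825,KT))
# same from scene/side cameras
for n in ("scene","side"):
    KT=cam(n); I,d=read_camera(n)
    for q in pinpoint(n,"well_mouth")[:1]: print(n,q["uv"],q["conf"],at_z(n,q["uv"],.0885,KT))
E
```

```text
Traceback (most recent call last):
ValueError: zero-size array to reduction operation minimum which has no identity
```

```bash
python3 - <<'E'
from h import *
np.set_printoptions(precision=4,suppress=True)
z=np.load('w.npz'); im=z['im'].astype(int); KT=cam("wrist")
r=im[140:190,290:345]; print(r.max(-1).min(), r[:,28].max(-1))
sat=r.max(-1)-r.min(-1)
dk=(r.max(-1)<(r.max(-1).min()+70))&(sat<40); v,u=np.nonzero(dk); uv=[290+(u.min()+u.max())/2,140+(v.min()+v.max())/2]; print("frame",uv,u.min(),u.max(),v.min(),v.max())
o=(r[...,0]>r[...,2]+60)&(r[...,0]>150); v,u=np.nonzero(o); ov=[290+u.mean(),140+v.mean()]; print("orange",ov)
print(at_z("wrist",uv,.0885,KT),at_z("wrist",ov,.0825,KT))
for n in ("scene","side"):
    KT=cam(n); I,d=read_camera(n)
    for q in pinpoint(n,"well_mouth")[:1]: print(n,q["uv"],q["conf"],at_z(n,q["uv"],.0885,KT))
E
```

```text
80 [236 237 236 236 235 228 203 155 128 124 126 133 163 205 222 212 187 182
 182 207 229 234 234 233 233 233 233 232 230 214 177 174 201 217 224 231
 227 197 135  95  85  92 124 182 226 235 236 237 238 236]
frame [np.float64(317.5), np.float64(165.0)] 10 45 7 43
orange [np.float64(317.4864864864865), np.float64(164.0)]
[0.5743 0.044  0.0885] [0.5746 0.0441 0.0825]
scene [341.5, 268.6] 0.93 [0.5687 0.0443 0.0885]
side [374.3, 207.4] 0.6 [0.577  0.0414 0.0885]
```

drive_tool(moves="0.015 0 0 0 -1; 0.035 0.001 0 0 -1; 0.0505 0.001 0.005 0 -1; 0.0505 0.001 0.02 0 -1; 0.0505 0.001 0.035 0 -1; 0.0505 0.001 0.047 0 -1; 0.0505 0.001 0.052 0 -1; 0.0505 0.001 0.052 0 -1")

```text
time_s: 8.8
tool_pos: [0.5729, 0.0437, 0.1644]
tool_rot: [-180.0, 0.1, 12.0]
force: [0.2, 0.4, -0.8]
grip_width: 0.0197
```

```bash
python3 - <<'E'
from h import *
np.set_printoptions(precision=4,suppress=True)
o=get_obs(); print(o["tool_pos"],o["tool_rot"],o["force"])
ims=[]
for n,c in (("scene",(341,262)),("side",(372,206)),("wrist",(317,240))):
    I,d=read_camera(n); s=40 if n!="wrist" else 100; ims.append(cv2.resize(I[c[1]-s:c[1]+s,c[0]-s:c[0]+s],(266,266),interpolation=cv2.INTER_CUBIC))
    for t in ("pin_tip","well_mouth"):
        for q in pinpoint(n,t)[:1]: print(n,t,q["uv"],q["conf"])
save('c3.png',np.hstack(ims))
E
```

```text
[0.5729 0.0437 0.1644] [-179.999     0.1231   12.0282] [ 0.2441  0.4051 -0.826 ]
scene pin_tip [344.0, 266.4] 0.73
scene well_mouth [339.9, 270.1] 0.77
side pin_tip [374.0, 200.2] 0.89
side well_mouth [374.5, 205.2] 0.58
wrist pin_tip [315.1, 253.1] 0.89
wrist well_mouth [313.9, 253.0] 0.7
```

View pics/c3.png

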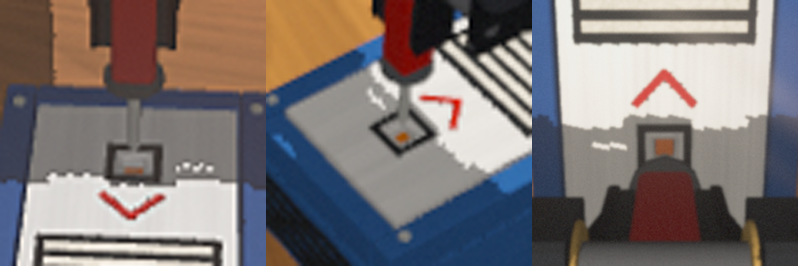

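drive_tool(moves="0.0003 0 0.002 0 -1; 0.0003 0 0.004 0 -1; 0.0003 0 0.006 0 -1; 0.0003 0 0.008 0 -1; 0.0003 0 0.010 0 -1; 0.0003 0 0.011 0 -1; 0.0003 0 0.011 0 -1; 0.0003 0 0.011 0 -1")

```text
time_s: 10.05
tool_pos: [0.5744, 0.0441, 0.1546]
tool_rot: [180.0, -0.0, 12.0]
force: [-0.1, -0.0, -1.7]
grip_width: 0.0195
```

drive_tool(moves="0 0 0.0005 0 -1; 0 0 0.001 0 -1; 0 0 0.0015 0 -1; 0 0 0.002 0 -1; 0 0 0.0025 0 -1; 0 0 0.003 0 -1; 0 0 0.003 0 -1; 0 0 0.003 0 -1")

```text
time_s: 10.85
tool_pos: [0.5744, 0.0441, 0.1516]
tool_rot: [180.0, -0.0, 12.0]
force: [-0.2, 0.1, 0.2]
grip_width: 0.0197
```

drive_tool(moves="0 0 0.0005 0 -1; 0 0 0.001 0 -1; 0 0 0.0015 0 -1; 0 0 0.002 0 -1; 0 0 0.0025 0 -1; 0 0 0.003 0 -1; 0 0 0.003 0 -1; 0 0 0.003 0 -1")

```text
time_s: 11.65
tool_pos: [0.5744, 0.0441, 0.1486]
tool_rot: [180.0, -0.0, 12.0]
force: [-0.2, -0.4, 1.0]
grip_width: 0.0198
```

drive_tool(moves="0 0 0.0004 0 -1; 0 0 0.0008 0 -1; 0 0 0.0012 0 -1; 0 0 0.0016 0 -1; 0 0 0.002 0 -1; 0 0 0.002 0 -1; 0 0 0.002 0 -1; 0 0 0.002 0 -1")

```text
time_s: 12.45
tool_pos: [0.5744, 0.0441, 0.1466]
tool_rot: [180.0, -0.0, 12.0]
force: [-0.3, -0.5, 1.2]
grip_width: 0.0198
```

drive_tool(moves="0 0 0.0003 0 -1; 0 0 0.0006 0 -1; 0 0 0.0009 0 -1; 0 0 0.0012 0 -1; 0 0 0.0012 0 -1; 0 0 0.0012 0 -1; 0 0 0.0012 0 -1; 0 0 0.0012 0 -1")

```text
time_s: 13.25
tool_pos: [0.5744, 0.0441, 0.1453]
tool_rot: [180.0, -0.0, 12.0]
force: [-0.3, -0.5, 2.0]
grip_width: 0.0196
```

```bash
python3 -c "
from h import *
for i in range(3): o=get_obs(); print(o['force'],o['tool_pos'],o['time_s'])"
```

```text
[-0.32713887 -0.51855168  1.97434792] [0.57435749 0.04406146 0.14533709] 13.25
[-0.32713887 -0.51855168  1.97434792] [0.57435749 0.04406146 0.14533709] 13.25
[-0.32713887 -0.51855168  1.97434792] [0.57435749 0.04406146 0.14533709] 13.25
```

drive_tool(moves="0 0 0.0003 0 -1; 0 0 0.0006 0 -1; 0 0 0.0009 0 -1; 0 0 0.0012 0 -1; 0 0 0.0012 0 -1; 0 0 0.0012 0 -1; 0 0 0.0012 0 -1; 0 0 0.0012 0 -1")

```text
time_s: 14.05
tool_pos: [0.5743, 0.0441, 0.1441]
tool_rot: [180.0, 0.0, 12.0]
force: [-0.7, -0.1, 1.3]
grip_width: 0.0197
```

drive_tool(moves="0 0 0.0003 0 -1; 0 0 0.0006 0 -1; 0 0 0.0009 0 -1; 0 0 0.0012 0 -1; 0 0 0.0012 0 -1; 0 0 0.0012 0 -1; 0 0 0.0012 0 -1; 0 0 0.0012 0 -1")

```text
time_s: 14.85
tool_pos: [0.5744, 0.044, 0.143]
tool_rot: [180.0, -0.0, 12.0]
force: [-0.4, -0.1, 2.2]
grip_width: 0.0197
```

drive_tool(moves="0 0 0.0003 0 -1; 0 0 0.0006 0 -1; 0 0 0.0009 0 -1; 0 0 0.0012 0 -1; 0 0 0.0012 0 -1; 0 0 0.0012 0 -1; 0 0 0.0012 0 -1; 0 0 0.0012 0 -1")

```text
time_s: 15.65
tool_pos: [0.5745, 0.0441, 0.1425]
tool_rot: [180.0, -0.0, 12.0]
force: [-1.3, -0.1, 6.6]
grip_width: 0.0199
```

drive_tool(moves="0.0002 0 0.0001 0 -1; 0.0005 0 0.0001 0 -1; 0.0008 0 0.0001 0 -1; 0.0011 0 0.0001 0 -1; 0.0014 0 0.0001 0 -1; 0.0017 0 0.0001 0 -1; 0.002 0 0.0001 0 -1; 0.002 0 0.0001 0 -1")

```text
time_s: 16.45
tool_pos: [0.5751, 0.0443, 0.1423]
tool_rot: [180.0, 0.2, 12.0]
force: [-5.3, -0.7, 9.4]
grip_width: 0.0195
```

drive_tool(moves="0 0 -0.0002 0 -1; 0.0003 0 -0.0002 0 -1; 0.0006 0 -0.0002 0 -1; 0.0009 0 -0.0002 0 -1; 0.0012 0 -0.0002 0 -1; 0.0015 0 -0.0002 0 -1; 0.0018 0 -0.0002 0 -1; 0.0018 0 -0.0002 0 -1")

```text
time_s: 17.25
tool_pos: [0.5771, 0.0446, 0.1424]
tool_rot: [180.0, 0.1, 12.0]
force: [-3.7, -0.8, 7.3]
grip_width: 0.0198
```

drive_tool(moves="0.0007 0 0 0 -1; 0.0014 0 0 0 -1; 0.0021 0 0 0 -1; 0.0028 0 0 0 -1; 0.0035 0 0 0 -1; 0.0042 0 0 0 -1; 0.005 0 0 0 -1; 0.005 0 0 0 -1")

```text
time_s: 18.05
tool_pos: [0.5815, 0.0455, 0.1423]
tool_rot: [180.0, 0.2, 12.0]
force: [-5.2, -0.4, 9.0]
grip_width: 0.0199
```

drive_tool(moves="0.0007 0 -0.0001 0 -1; 0.0014 0 -0.0001 0 -1; 0.0021 0 -0.0001 0 -1; 0.0028 0 -0.0001 0 -1; 0.0035 0 -0.0001 0 -1; 0.0042 0 -0.0001 0 -1; 0.005 0 -0.0001 0 -1; 0.0055 0 -0.0001 0 -1")

```text
time_s: 18.85
tool_pos: [0.5866, 0.0466, 0.1423]
tool_rot: [180.0, 0.2, 12.0]
force: [-5.6, -0.5, 8.6]
grip_width: 0.0196
```

drive_tool(moves="0.001 0 -0.0001 0 -1; 0.002 0 -0.0001 0 -1; 0.003 0 -0.0001 0 -1; 0.004 0 -0.0001 0 -1; 0.005 0 -0.0001 0 -1; 0.006 0 -0.0001 0 -1; 0.007 0 -0.0001 0 -1; 0.008 0 -0.0001 0 -1")

```text
time_s: 19.65
tool_pos: [0.5943, 0.0483, 0.1423]
tool_rot: [180.0, 0.3, 12.0]
force: [-5.4, -1.1, 9.3]
grip_width: 0.0197
```

drive_tool(moves="0.001 0 -0.0002 0 -1; 0.002 0 -0.0002 0 -1; 0.003 0 -0.0002 0 -1; 0.004 0 -0.0002 0 -1; 0.005 0 -0.0002 0 -1; 0.006 0 -0.0002 0 -1; 0.007 0 -0.0002 0 -1; 0.008 0 -0.0002 0 -1")

```text
time_s: 20.45
tool_pos: [0.6019, 0.0498, 0.1423]
tool_rot: [180.0, 0.3, 12.0]
force: [-5.3, -1.3, 8.9]
grip_width: 0.0195
```

drive_tool(moves="0.001 0 -0.0002 0 -1; 0.002 0 -0.0002 0 -1; 0.003 0 -0.0002 0 -1; 0.004 0 -0.0002 0 -1; 0.005 0 -0.0002 0 -1; 0.006 0 -0.0002 0 -1; 0.007 0 -0.0002 0 -1; 0.008 0 -0.0002 0 -1")

```text
time_s: 21.25
tool_pos: [0.6095, 0.0515, 0.1424]
tool_rot: [180.0, 0.3, 12.0]
force: [-6.3, -1.1, 7.3]
grip_width: 0.0198
```

drive_tool(moves="0.001 0 0 0 -1; 0.002 0 0 0 -1; 0.003 0 0 0 -1; 0.004 0 0 0 -1; 0.005 0 0 0 -1; 0.006 0 0 0 -1; 0.007 0 0 0 -1; 0.008 0 0 0 -1")

```text
time_s: 22.05
tool_pos: [0.6171, 0.0531, 0.1423]
tool_rot: [180.0, 0.3, 12.0]
force: [-6.3, -1.4, 8.8]
grip_width: 0.0197
```

drive_tool(moves="0.001 0 -0.0001 0 -1; 0.002 0 -0.0001 0 -1; 0.003 0 -0.0001 0 -1; 0.004 0 -0.0001 0 -1; 0.005 0 -0.0001 0 -1; 0.006 0 -0.0001 0 -1; 0.007 0 -0.0001 0 -1; 0.007 0 -0.0001 0 -1")

```text
time_s: 22.85
tool_pos: [0.624, 0.0545, 0.1424]
tool_rot: [180.0, 0.4, 12.0]
force: [-6.1, -1.6, 8.0]
grip_width: 0.0197
```

```bash
python3 - <<'E'
from h import *
np.set_printoptions(precision=4,suppress=True)
o=get_obs(); print(o["tool_pos"],o["tool_rot"],o["force"])
for n in ("scene","side"):
    KT=cam(n); I,d=read_camera(n); save(n+'4.png',I)
    for t in ("slide_top","well_mouth"):
        for q in pinpoint(n,t)[:1]: print(n,t,q["uv"],q["conf"],at_z(n,q["uv"],.0885,KT))
a=cv2.imread('pics/scene4.png')[200:400,240:440];b=cv2.imread('pics/side4.png')[130:280,320:470]
cv2.imwrite('pics/c4.png',np.hstack([cv2.resize(a,(400,400)),cv2.resize(b,(400,400))]))
E
```

```text
[0.624  0.0545 0.1424] [179.9674   0.3524  12.0282] [-6.0813 -1.6016  7.9842]
scene slide_top [341.3, 315.3] 0.94 [0.6669 0.0691 0.0885]
scene well_mouth [341.0, 292.3] 0.79 [0.6212 0.0569 0.0885]
side slide_top [414.8, 184.8] 0.58 [0.6678 0.0627 0.0885]
side well_mouth [394.8, 196.1] 0.81 [0.6221 0.0517 0.0885]
```

View pics/c4.png

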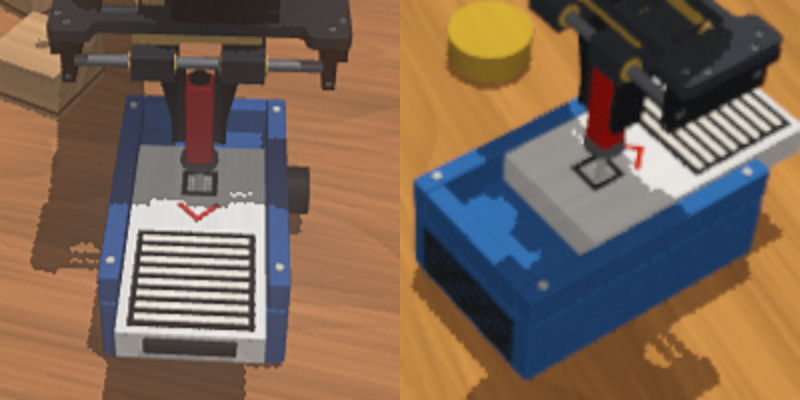

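drive_tool(moves="0.0003 0 0 0 -1; 0.0006 0 0 0 -1; 0.0009 0 0 0 -1; 0.0012 0 0 0 -1; 0.0015 0 0 0 -1; 0.0018 0 0 0 -1; 0.002 0 0 0 -1; 0.002 0 0 0 -1")

```text
time_s: 23.95
tool_pos: [0.6257, 0.0549, 0.1424]
tool_rot: [180.0, 0.4, 12.0]
force: [-7.2, -1.8, 7.5]
grip_width: 0.0198
```

drive_tool(moves="0 0 -0.001 0 -1; 0 0 -0.003 0 -1; 0 0 -0.005 0 -1; 0 0 -0.007 0 -1; 0 0 -0.009 0 -1; 0 0 -0.0095 0 -1; -0.0015 0 -0.0095 0 -1; -0.003 0 -0.0095 0 -1")

```text
time_s: 24.75
tool_pos: [0.6259, 0.055, 0.152]
tool_rot: [-180.0, -0.1, 12.0]
force: [-2.4, -1.2, -2.2]
grip_width: 0.0199
```

drive_tool(moves="-0.001 0 0 0 -1; -0.002 0 0 0 -1; -0.0025 0 0 0 -1; -0.0025 0 0 0 -1; -0.0025 0 0 0 -1; -0.0025 0 0 0 -1; -0.0025 0 0 0 -1; -0.0025 0 0 0 -1")

```text
time_s: 25.55
tool_pos: [0.623, 0.0545, 0.152]
tool_rot: [180.0, 0.0, 12.0]
force: [-3.8, -2.2, -1.3]
grip_width: 0.0197
```

drive_tool(moves="-0.001 0 0 0 -1; -0.002 0 0 0 -1; -0.003 0 0 0 -1; -0.0035 0 0 0 -1; -0.0035 0 0 0 -1; -0.0035 0 0 0 -1; -0.0035 0 0 0 -1; -0.0035 0 0 0 -1")

```text
time_s: 26.35
tool_pos: [0.6197, 0.0537, 0.152]
tool_rot: [180.0, -0.0, 12.0]
force: [0.8, -0.1, -1.5]
grip_width: 0.0198
```

drive_tool(moves="0 0 -0.003 0 -1; 0 0 -0.008 0 -1; 0 0 -0.016 0 -1; 0 0 -0.028 0 -1; 0 0 -0.042 0 -1; 0 0 -0.056 0 -1; 0 0 -0.066 0 -1; 0 0 -0.068 0 -1")

```text
time_s: 27.15
tool_pos: [0.6206, 0.054, 0.2223]
tool_rot: [180.0, -0.2, 12.0]
force: [0.5, -0.9, -1.2]
grip_width: 0.0199
```

```bash
python3 - <<'E'
from h import *
np.set_printoptions(precision=4,suppress=True)
o=get_obs(); print(o["tool_pos"],o["tool_rot"],o["force"])
for n in ("scene","side"):
    KT=cam(n); I,d=read_camera(n); save(n+'5.png',I)
    for t in ("slide_top","well_mouth","button_top"):
        for q in pinpoint(n,t)[:1]: print(n,t,q["uv"],q["conf"],at_z(n,q["uv"],.0885,KT))
a=cv2.imread('pics/scene5.png')[200:400,240:440];b=cv2.imread('pics/side5.png')[130:280,320:470]
cv2.imwrite('pics/c5.png',np.hstack([cv2.resize(a,(400,400)),cv2.resize(b,(400,400))]))
E
```

```text
[0.6206 0.054  0.2223] [179.9608  -0.1803  12.0383] [ 0.5126 -0.9449 -1.2152]
scene slide_top [340.1, 314.4] 0.87 [0.6656 0.067  0.0885]
scene well_mouth [340.9, 291.4] 0.61 [0.6193 0.0563 0.0885]
side well_mouth [393.9, 194.6] 0.65 [0.6223 0.0556 0.0885]
```

View pics/c5.png

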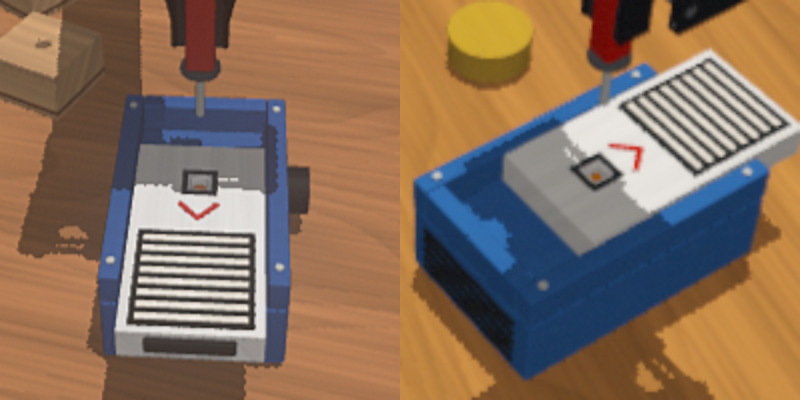

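drive_tool(moves="-0.005 0 0 0 -1; -0.015 0 0 0 -1; -0.027 0 0 0 -1; -0.039 0 0 0 -1; -0.047 0 0 0 -1; -0.05 0 0 0 -1; -0.05 0 0 0 -1; -0.05 0 0 0 -1")

```text
time_s: 28.35
tool_pos: [0.571, 0.0432, 0.2202]
tool_rot: [180.0, -0.0, 12.0]
force: [0.2, -0.4, -1.0]
grip_width: 0.0195
```

```bash
python3 - <<'E'
from h import *
np.set_printoptions(precision=4,suppress=True)
o=get_obs(); print(o["tool_pos"],o["tool_rot"],o["force"])
KT=cam("wrist"); im,d=read_camera("wrist"); im=im.astype(int)
r=im[130:200,280:355]; sat=r.max(-1)-r.min(-1)
dk=((r.max(-1)<(r.max(-1).min()+70))&(sat<40)).astype(np.uint8)
nc,L,st,ce=cv2.connectedComponentsWithStats(dk)
for i in range(1,nc):
    if st[i,4]>20: print(st[i],at_z("wrist",[280+st[i,0]+(st[i,2]-1)/2,130+st[i,1]+(st[i,3]-1)/2],.0885,KT))
o=(r[...,0]>r[...,2]+60)&(r[...,0]>150); v,u=np.nonzero(o); print("orange",len(u),at_z("wrist",[280+u.mean(),130+v.mean()],.0825,KT))
E
```

```text
[0.571  0.0432 0.2202] [179.9867  -0.0344  12.0287] [ 0.2352 -0.4227 -1.0155]
[ 19  19  35  36 532] [0.6194 0.0536 0.0885]
orange 217 [0.6281 0.0554 0.0825]
```

drive_tool(moves="-0.012 0.018 0 0 -1; -0.040 0.059 0 -1 -1; -0.070 0.103 0 -2 -1; -0.100 0.147 0 -3 -1; -0.130 0.191 0 -4 -1; -0.160 0.235 0 -5 -1; -0.187 0.275 0 -6 -1; -0.2016 0.2967 0 -6.3 -1")

```text
time_s: 29.2
tool_pos: [0.4338, -0.2924, 0.2201]
tool_rot: [179.9, 0.0, 18.2]
force: [0.1, -0.7, -0.9]
grip_width: 0.0196
```

drive_tool(moves="0 0 0.01 0 -1; 0 0 0.03 0 -1; 0 0 0.05 0 -1; 0 0 0.065 0 -1; 0 0 0.075 0 -1; 0 0 0.08 0 -1; 0 0 0.08 0 -1; 0 0 0.08 0 -1")

```text
time_s: 30.0
tool_pos: [0.436, -0.2891, 0.1407]
tool_rot: [179.9, -0.0, 18.3]
force: [0.6, -0.1, -1.5]
grip_width: 0.0198
```

```bash
python3 - <<'E'
from h import *
np.set_printoptions(precision=4,suppress=True)
o=get_obs(); print(o["tool_pos"],o["tool_rot"],o["force"])
ims=[]
for n,c in (("scene",(200,210)),("side",(384,400))):
    I,d=read_camera(n); s=50; ims.append(cv2.resize(I[c[1]-s:c[1]+s,c[0]-s:c[0]+s],(390,390),interpolation=cv2.INTER_CUBIC))
save('c6.png',np.hstack(ims))
E
```

```text
[ 0.436  -0.2891  0.1407] [179.9432  -0.0417  18.3467] [ 0.6167 -0.1207 -1.4874]
```

View pics/c6.png

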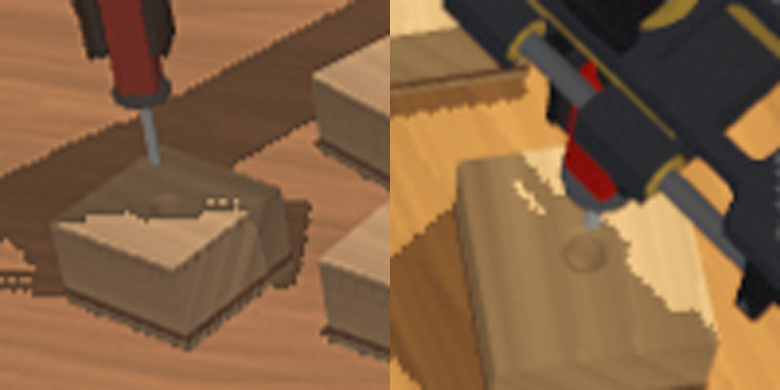

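drive_tool(moves="0 0 0.006 0 -1; 0 0 0.012 0 -1; 0 0 0.018 0 -1; 0 0 0.024 0 -1; 0 0 0.03 0 -1; 0 0 0.035 0 -1; 0 0 0.037 0 -1; 0 0 0.037 0 -1")

```text
time_s: 30.9
tool_pos: [0.4353, -0.2888, 0.1026]
tool_rot: [-180.0, 0.0, 18.3]
force: [-0.2, -0.4, -0.9]
grip_width: 0.02
```

In the hole (tip 35 mm high, stand top 50 mm), no side load. Lowering to seat the collar.

drive_tool(moves="0 0 0.005 0 -1; 0 0 0.010 0 -1; 0 0 0.015 0 -1; 0 0 0.019 0 -1; 0 0 0.022 0 -1; 0 0 0.024 0 -1; 0 0 0.0245 0 -1; 0 0 0.0245 0 -1")

```text
time_s: 31.7
tool_pos: [0.4354, -0.289, 0.0785]
tool_rot: [180.0, 0.0, 18.3]
force: [0.7, 1.0, -1.3]
grip_width: 0.0198
```

drive_tool(moves="0 0 0.0003 0 -1; 0 0 0.0006 0 -1; 0 0 0.0009 0 -1; 0 0 0.0012 0 -1; 0 0 0.0012 0 -1; 0 0 0.0012 0 -1; 0 0 0.0012 0 -1; 0 0 0.0012 0 -1")

```text
time_s: 32.5
tool_pos: [0.4355, -0.289, 0.0775]
tool_rot: [180.0, -0.0, 18.3]
force: [-0.0, 0.0, 1.3]
grip_width: 0.0198
```

drive_tool(moves="0 0 0 0 -0.4; 0 0 0 0 -0.2; 0 0 0 0 0; 0 0 0 0 0.5; 0 0 0 0 1; 0 0 0 0 1; 0 0 0 0 1; 0 0 0 0 1")

```text
time_s: 33.3
tool_pos: [0.4354, -0.2889, 0.0773]
tool_rot: [180.0, 0.0, 18.3]
force: [0.0, 0.2, 0.5]
grip_width: 0.074
```

drive_tool(moves="0 0 -0.005 0 1; 0 0 -0.02 0 1; 0 0 -0.045 0 1; 0 0 -0.075 0 1; 0 0 -0.11 0 1; 0 0 -0.135 0 1; 0 0 -0.15 0 1; 0 0 -0.15 0 1")

```text
time_s: 34.1
tool_pos: [0.4367, -0.2896, 0.2303]
tool_rot: [179.8, -0.2, 18.3]
force: [-0.2, -0.3, 0.1]
grip_width: 0.0869
```

drive_tool(moves="-0.01 0 0 0 1; -0.03 0 0 0 1; -0.05 0 0 0 1; -0.06 0 0 0 1; -0.06 0 0 0 1; -0.06 0 0 0 1; -0.06 0 0 0 1; -0.06 0 0 0 1")

```text
time_s: 34.9
tool_pos: [0.3792, -0.3073, 0.2272]
tool_rot: [-180.0, -0.0, 18.4]
force: [0.2, -0.2, -0.7]
grip_width: 0.087
```

```bash
python3 - <<'E'
from h import *
np.set_printoptions(precision=4,suppress=True)
n="wrist";KT=cam(n); im,d=read_camera(n)
v,u=np.mgrid[0:480,0:640]; K,T,_=KT
W=(np.stack([(u-K[0,2])/K[0,0],-(v-K[1,2])/K[1,1],-np.ones_like(u)],-1)*d[...,None])@T[:3,:3].T+T[:3,3]
for z0,z1 in ((.117,.135),(.044,.0525)):
    nc,L=cv2.connectedComponents(((W[...,2]>z0)&(W[...,2]<z1)&(d>0)).astype(np.uint8))
    for i in range(1,nc):
        q=W[L==i]
        if len(q)<150: continue
        c,s,a=cv2.minAreaRect((q[:,:2]*1000).astype(np.float32)); print(len(q),np.round(c,1),np.round(s,1),round(a,1),"z",np.median(q[:,2]))
for n in ("scene","side"):
    KT=cam(n); I,d=read_camera(n); save(n+'7.png',I)
    for t in ("well_mouth","mug","tin","steel_block"):
        for q in pinpoint(n,t)[:1]: print(n,t,np.round(q["uv"],1),round(q["conf"],2),at_z(n,q["uv"],.0885,KT))
E
```

```text
899 [ 434.9 -289.5] [19.7 20. ] 18.3 z 0.12515697523517477
10148 [ 429.5 -148. ] [81.2 80.4] 76.3 z 0.049907712369466894
8176 [ 435.2 -288.7] [80.3 80.2] 75.2 z 0.049897724815976846
5091 [ 283.4 -216.8] [79.8 81.8] 63.6 z 0.049738759728400805
scene well_mouth [339.1 290.4] 0.8 [0.6179 0.0532 0.0885]
scene mug [505.7 288.5] 0.97 [0.5499 0.2908 0.0885]
scene tin [482. 377.] 0.8 [0.7245 0.2644 0.0885]
scene steel_block [153.3 312.4] 0.87 [ 0.7312 -0.1914  0.0885]
side mug [258.1 166.9] 0.54 [0.4227 0.2175 0.0885]
side steel_block [499.4 356.6] 0.69 [ 0.6164 -0.2884  0.0885]
```

View pics/side7.png

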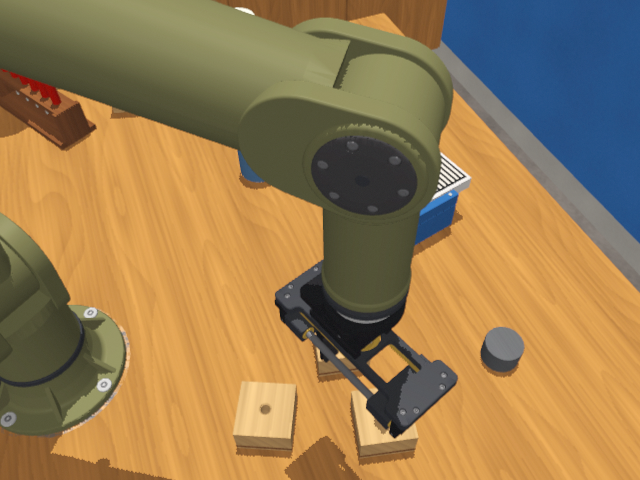

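The side view shows the slide still out at about (455,175) and the arm clear of everything. The steel block at (502,349) hasn't moved. The tool's top is back at z = 0.125 m and square over the stand, so I'm handing in.

```bash
python3 -c "
from cell import *
print(sign_off())"
```

```text
the job is handed in; nothing more can be done
None
```

The filter slide is out and latched, and the pin tool is back upright in its stand. I handed the job in at about 35 s of the 72 s allowed.

- **Release button:** I felt its stop about 8 mm down and held it there during the push. My readings were about 7 to 9.4 N, taken only at the end of each move. Correcting for the tool's weight adds roughly 0.8 N, so a few moments may have been just over the asked 10 N. They stayed well below the 20 N limit.
- **Slide:** I pushed it along the arrow to about 50 mm, with at most about 7.5 N sideways, then let the button up. The wrist camera afterwards showed the well 46.1 mm from where it started, which matches the last catch. The orange button was visible in the well again.
- **Pin tool:** it went back in the stand farthest to the right. Its handle top measured 125 mm above the bench and was centred within 1 mm of the stand. That is what it should be with the collar seated.
- **Mug, brass tin and steel block:** the scene camera found all three within about 4 pixels of where they started. The arm blocked the side camera's view of the tin and the well in the last picture, so those two were checked from the scene camera only.
- **Camera disagreement:** the scene and side cameras' well positions were up to about 6 mm off the wrist camera's, so I relied on the wrist camera for those.

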